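# Tip the batteries into the box and snap its cover on

## Task

Pick up the small tray and tip the three used batteries out of its open end into the collecting box, then stand the tray upright back on the table. Fit the snap cover on the box, press it down until it clicks fully home, and keep pressing: the job finishes with the hand still holding the cover firmly down (about 10 N), not let go. Leave the mug, the tape roll and the little tin where they are.

Things in the scene. Friction and masses are not known exactly. Their poses are not given: they have to be found in the camera images.
- tray_center (a point): Small black open tray on the table with the batteries in it, 104 (x) x 62 (y) x 32 mm high, walls and floor 3 mm, 0.12 kg. Point: its middle, half-way up (16 mm above its underside). Grasp it across its 62 mm width there. Its -x end is open. z up.
- tray_lip (a point): The lip at the tray's open -x end: 52 mm from tray_center, 13 mm above the underside. Inside, the floor rises to it in a 22 degree ramp, 26 mm long. Tip this end down well beyond 22 degrees (40 to 50 is good) and the batteries roll out over it.
- battery_0_center (a point): A cylindrical battery, 17 mm diameter, 50 mm long (along its own y), 23 g, lying across the tray. Point: its centre.
- battery_1_center (a point): The second battery, same size and point.
- battery_2_center (a point): The third battery, same size and point.
- box_mouth (a point): Centre of the mouth of the grey collecting box, level with its rim, 70 mm above the table. The box is fixed to the table, open at the top, outside 120 (x) x 86 (y) x 70 mm, inside 100 x 76 mm, floor 4 mm. x along its length, z up.
- box: The same box; origin at the centre of its underside. In each end wall (+x and -x) a rounded sprung steel catch, 38 mm long along y, stands 5 mm out of the outer face, 8.5 mm below the rim.
- cover_grip (a point): Point on the grip rib of the snap cover, 18 mm above the plate's upper face, 44 mm above the feet of its legs. The rib, on the middle of the plate, is 60 (x) x 14 (y) mm and stands 28 mm above the plate: grasp it across its 14 mm. Home: this point lies 23 mm above box_mouth, x axes in line, either way round. x along the length, z up.
- cover: The grey snap cover, 0.10 kg, plate 139 (x) x 90 (y) x 5 mm, on the table the right way up on legs at its x ends; origin midway between their feet. The legs, 21 mm below the plate, 40 mm wide, with rounded beads inside, go down outside the box's end walls. Two rounded lips under the plate, 7 mm deep, enter the mouth along the long walls with 3.5 mm play.
- catch0 (a joint): Sprung catch in the box's +x end wall: 0 out, up to 0.0055 m pushed in. The cover's beads meet the two catches about 15 mm above home; pressing past them takes about 10 to 15 N in all, then the force drops suddenly as the beads slip under, and the plate comes down on the rim.
- catch1 (a joint): The like catch in the -x end wall.
- mug_mid (a point): A mug, 92 mm wide, 93 mm high, beyond the work; a bystander. Point: half-way up.
- tape_mid (a point): A roll of tape lying flat, 98 mm across, 25 mm high; a bystander. Point: its centre.
- tin_mid (a point): A small shut tin, 48 x 72 x 18 mm, at the right far edge of the work; a bystander. Point: its centre.

How it is judged (in metres and radians):
On the way, in this order (a step that is already met when the one before it is completed fails the run):
1. the tray is lifted over the box and begins to tip (angle between tray_center's own z axis and vertical above 0.2 rad and height (world z) of tray_center above 0.07 m and horizontal distance between tray_center and box_mouth below 0.15 m).
2. all three batteries lie in the box (x of battery_0_center in the frame of box_mouth between -0.052 and 0.052 m and y of battery_0_center in the frame of box_mouth between -0.04 and 0.04 m and z of each of battery_0_center, battery_1_center, battery_2_center in the frame of box_mouth below -0.005 m and x of battery_1_center in the frame of box_mouth between -0.052 and 0.052 m and y of battery_1_center in the frame of box_mouth between -0.04 and 0.04 m and x of battery_2_center in the frame of box_mouth between -0.052 and 0.052 m and y of battery_2_center in the frame of box_mouth between -0.04 and 0.04 m), for 0.2 s.
3. the cover is snapped home on the box (z of cover_grip in the frame of box_mouth below 0.0245 m and horizontal distance between cover_grip and box_mouth below 0.006 m and angle between the x axis of cover_grip and the x axis of box_mouth, either way round below 0.1 rad and angle between cover_grip's own z axis and vertical below 0.06 rad), for 0.1 s.
At the end, for the whole second after the job is handed in: The three batteries are inside the box, the cover is home (plate within 1.5 mm of the rim, centred within 6 mm, in line within 0.1 rad) and is being pressed onto the box with more than 4 N by the fingers still touching it, and the tray stands upright on the table (all of step 2 and all of step 3 and contact force between cover and box above 4 N and contact force between the fingers and cover above 1 N and angle between tray_center's own z axis and vertical below 0.1 rad and height (world z) of tray_center below 0.022 m); the arm keeps its last pose, push and grip.
It fails at once if the mug, the tape roll or the tin is displaced by more than 3 cm (distance of any of mug_mid, tape_mid, tin_mid from where it was at the start of the episode above 0.03 m).
It also fails if it takes over 72 s, if anything falls off the work surface, if the arm or the gripper's body presses on something with over 40 N, if the wrist force passes 120 N, or if a joint passes its speed limit or range.

## Robot

A 6-joint arm with a two-finger parallel gripper is mounted at the origin on the work surface; the furniture and walls round the work are solid. World frame = base frame: x ahead of the robot, y to its left, z up, the work surface at z = 0. Lengths are in mm, angles in rad, forces in N, time in s.
With the tool pointing down it reaches from about 375 to 900 mm from the base axis. Payload 3.1 kg.
Tool frame: the origin (TCP) lies at the very end of the fingers, on their centre line; the grasp point (between the pads) lies 19 mm behind it; z points along the fingers, y is the line along which they close (so a half turn about z gives the same grasp; the last joint's range is limited). The gripper opens to 85 mm and grips with 20 to 120 N. Pads are 22 mm wide; open, the fingers measure 114 mm over their backs; the gripper's body (76 mm by 85 mm) begins 54 mm behind the grasp point. The pads swing forward as they close: fully open they stand 13 mm farther back than shut.
Start: joints at [0.926, 0.527, 1.433, -0, 1.181, -0.178], TCP at [280.669, 558.41, 231.31] pointing down, gripper open.
Joint ranges: [-3.08, 3.08], [-0.75, 2.2], [0.22, 2.44], [-1.43, 4.57], [0, 2.65], [-2.85, 2.85]. Speed limits (rad/s): [2.79, 2.79, 3.14, 3.14, 3.14, 3.14].

## Interface

Orientations are given as a rotation vector (axis times angle).
In Python, from cell import robot, cams gives the robot as it stands.
- The arm moves only by the tool servo_tool, never from a script. Its argument "commands" is a list of rows, each a list of 7 numbers: the shift along the tool's x, y, z normalised to -1 to 1, where 1 is 0.1 m, then the turn, a rotation vector about the tool's x, y, z normalised to -1 to 1, where 1 is pi rad, then the closure, from 0 (fully open) to 1 (shut). A call has exactly 5 rows; each row is the pose to reach, as a shift and turn from the pose commanded when the call began, along the tool's axes at that moment, turning the shorter way round; what a row does not reach only later rows make up. A row lasts 1/10 s, in which the tool goes at most 50 mm and 8.59 degrees, less where a joint would pass 70% of its speed; a pose out of reach is approached as far as the arm can. A call with a number of a shift or a turn outside -1 to 1 is refused whole. A call with a gripper value outside its range is refused whole. The fingers move at their own pace and stop on an object; "grip_force" is the grip in N (left out, the last holds). Time passes only in rows, so rows that repeat a pose let the fingers close, or fill a call up. It gives the time, the measured TCP pose, the force, the opening and the grip force at its end, in the units of the state.
- robot.sense(): the state, without advancing time (a new reading comes with each control period).
- cams.read_camera(name): name is "scene" or "top" or "wrist"; returns a dict with "img" (480x640x3 uint8, blue, green, red), "range_z" (480x640 float32, mm along the optical axis (not along the pixel's ray), 0 where there is no reading), "mtx" (3x3 intrinsics, pixels), "xyz" and "attitude" of the camera in the world. Camera axes: x right, y down, z forward; pixel columns grow to the right and rows downward; lengths in mm; the calibration is good to about 2 mm. A picture is of the moment at which its call begins.
- robot.job_done(): hands the job in; it is judged then, once.
Trained networks look in the newest picture that a camera, given by its name, has taken for a name from the list of things; names that differ only in an ending like _2 or _b are one class to them, and where a whole thing is asked for, a point or a joint stands for the part that bears it (a point fixed in the world has none). Each returns a list of dicts, best first, with "p" (0 to 1); they miss things now and then, are a little off and sometimes report something else, mostly with a low value. They report only what shows in the picture. A call takes as long as a camera call.
- cams.regions_of(label, camera): "pixels" (480x640 bool, what is visible of it) and "point" ([column, row] in pixels, amid what is visible of it).
- cams.place_of(label, camera): "point" ([column, row] in pixels: a listed point, or the origin of a listed thing).
The state is a dict: "clock": time; "joint_pos": joint angles; "joint_vel": joint speeds; "effort": joint torques, N m; "position": TCP position; "orientation": TCP orientation; "force": force on the tool from outside, world axes, zero at the start; "ft_torque": the same for the moment, N m; "grip_width": finger opening in mm; "grasp_force": force on a finger pad.
Only numpy, scipy, OpenCV 4.12 (cv2) and the standard library are available. Lean on these libraries where they do the work, as an engineer would, in place of code of your own. Each camera call takes 0.05 s, during which the arm holds its last target. There are 200 camera calls.

## Working session

There is one attempt and no reset: what is moved stays moved. The work goes in short steps, Python scripts to look and compute and a tool call to move; the robot and the scene stay as the last step left them, time stands still between calls to the robot, and variables do not carry over. Pictures are saved under pics/ and viewed, at most 10 in all, crops included, and the job is handed in when it is done.

Besides the shell and the picture viewer there is one more tool, called after ">>>" by a JSON object that holds its "name" and its "arguments", one argument or row to a line. servo_tool: Moves the arm, as the interface text tells. Scaled input: -1 to 1 covers 0.1 m each way for a shift and pi rad each way for a turn. Its arguments: {"type":"object","properties":{"commands":{"type":"array","items":{"type":"array","items":{"type":"number"}}},"grip_force":{"type":"number"}},"required":["commands"]}

```bash
ls; mkdir -p pics
cat > h.py <<'E'
import numpy as np, cv2
from scipy.spatial.transform import Rotation as R
from cell import robot, cams
def shot(n): return cams.read_camera(n)
def att(c):
    a=np.array(c["attitude"],float); return a if a.shape==(3,3) else (R.from_rotvec(a) if a.size==3 else R.from_quat(a)).as_matrix()
def cloud(c):
    z=c["range_z"].astype(float); v,u=np.mgrid[:480,:640]; K=c["mtx"]
    p=np.stack([(u-K[0][2])/K[0][0]*z,(v-K[1][2])/K[1][1]*z,z],-1)
    w=p@att(c).T+np.array(c["xyz"]); w[z==0]=np.nan; return w
def ray(c,pt,h):  # pixel to world at height h
    K=c["mtx"]; d=att(c)@np.array([(pt[0]-K[0][2])/K[0][0],(pt[1]-K[1][2])/K[1][1],1]); o=np.array(c["xyz"])
    return o+d*(h-o[2])/d[2]
E
python3 - <<'E'
from h import *
print(robot.sense())
for n in ("scene","top"):
    c=shot(n); cv2.imwrite(f"pics/{n}0.png",c["img"]); w=cloud(c); print(n,c["xyz"],c["attitude"])
    for l,h in (("tray_center",16),("tray_lip",13),("box_mouth",70),("cover_grip",44),("battery_0_center",12),("mug_mid",46),("tape_mid",12),("tin_mid",9)):
        for d in cams.place_of(l,n)[:3]: print(l,round(d["p"],2),np.round(d["point"]),np.round(ray(c,d["point"],h),1))
    for l in("tray_center","box","cover"):
        for d in cams.regions_of(l,n)[:1]:
            q=w[d["pixels"]]; q=q[~np.isnan(q[:,0])]; 
            top=np.percentile(q[:,2],98); s=q[q[:,2]>5]
            print(l,d["p"],len(q),top, cv2.minAreaRect(s[:,:2].astype(np.float32)), np.percentile(s,[1,50,99],axis=0).round())
E
```

```text
pics
{'clock': 0.0, 'joint_pos': array([ 9.26487538e-01,  5.28502804e-01,  1.43392355e+00,  1.45644222e-05,
        1.18137472e+00, -1.78517460e-01]), 'joint_vel': array([-9.76240837e-04, -1.42379421e-03, -1.16535178e-03, -1.26274710e-03,
        3.27927062e-05, -1.50656507e-03]), 'effort': array([ 1.12882713e-03, -4.42349589e+01, -1.78031266e+01, -2.41855532e-04,
        8.30316130e-03,  9.11762697e-06]), 'position': array([280.24584157, 557.84075408, 230.30434409]), 'orientation': array([-0.72486836, -3.05590157,  0.00317016]), 'force': array([-0.64103765,  0.56951247,  0.2440734 ]), 'ft_torque': array([ 0.01536077,  0.02530997, -0.00764136]), 'grasp_force': 0.0, 'grip_width': 85.40532274874015}
scene [-92.97427396 439.75360652 572.90488937] [-1.28827676  2.07769529 -1.07762476]
tray_center 0.64 [221. 352.] [414.8 342.1  16. ]
tray_lip 0.65 [234. 378.] [361.8 338.2  13. ]
box_mouth 0.53 [212. 262.] [567.8 303.5  70. ]
cover_grip 0.87 [429. 264.] [426.  -56.2  44. ]
battery_0_center 0.72 [215. 336.] [454.3 339.3  12. ]
tape_mid 0.59 [296. 239.] [646.3 109.6  12. ]
tin_mid 0.8 [378. 
[... 1047 characters left out ...]
233. 192.] [615.  285.8  46. ]
tape_mid 0.7 [325. 174.] [656.9 106.7  12. ]
tin_mid 0.86 [390. 226.] [551.6 -22.4   9. ]
tray_center 0.68 1317 33.51345576582876 ((425.5007629394531, 339.4334411621094), (104.99030303955078, 62.157135009765625), 0.9748008847236633) [[374. 308.   5.]
 [407. 345.  14.]
 [478. 370.  35.]]
box 0.64 3071 72.06787719871261 ((491.6793212890625, 144.40365600585938), (88.7288818359375, 129.09007263183594), 80.3927001953125) [[430.  96.   5.]
 [498. 146.  64.]
 [555. 192.  73.]]
cover 0.78 3253 54.86876218189543 ((441.50079345703125, -55.04512405395508), (90.00652313232422, 138.79299926757812), 81.97265625) [[ 374. -103.   22.]
 [ 441.  -53.   26.]
 [ 509.   -7.   56.]]
```

View pics/top0.png

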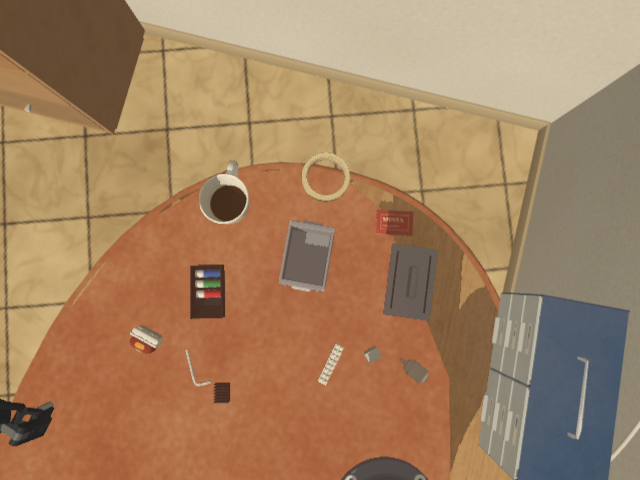

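View pics/scene0.png

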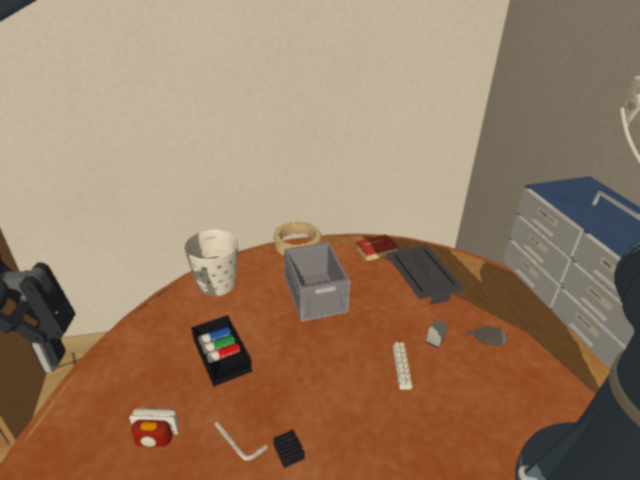

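Run:
```python
from h import *
c=shot("top"); w=cloud(c); X,Y,Z=w[...,0],w[...,1],w[...,2]
def f(n,m):
    m=m&~np.isnan(X); q=w[m]; r=cv2.minAreaRect(q[:,:2].astype(np.float32)); print(n,m.sum(),np.round(r[0],1),np.round(r[1],1),round(r[2],2),q[:,2].mean().round(1))
near=lambda x,y,r:(np.hypot(X-x,Y-y)<r)
f("boxrim",near(492,146,95)&(Z>64)&(Z<78))
f("coverplate",near(441,-55,95)&(Z>18)&(Z<36))
f("coverrib",near(441,-55,95)&(Z>45)&(Z<65))
f("tray",near(425,340,80)&(Z>5)&(Z<45))
f("trayrim",near(425,340,80)&(Z>25)&(Z<45))
f("mug",near(615,286,75)&(Z>20)); f("tape",near(657,107,75)&(Z>10)); f("tin",near(552,-25,60)&(Z>8))
```

```text
boxrim 877 [491.3 144.5] [ 86.  128.8] 79.53 69.5
coverplate 3082 [452.9 -57.6] [ 90.8 163.7] 81.19 26.2
coverrib 256 [440.5 -55.5] [15.1 59.5] 80.53 53.2
tray 1381 [418.7 335.6] [134.3 115.8] 33.47 17.7
trayrim 281 [426.4 339.2] [103.   62.1] 0.89 31.0
mug 2179 [604.8 287.9] [ 90.3 115. ] 48.3 56.3
tape 810 [651.1 105.4] [93.5 95.6] 89.52 23.4
tin 1101 [538.8 -28.6] [90.9 74.4] 1.02 20.2
```

The top view shows the tray at about (207,291) with its open end at the bottom (towards the robot, row 321). The box is at (307,256), turned about -10°, and the cover is at (411,281), turned about -9.5°. The mug (225,200), tape (326,177) and tin (394,222) all lie beyond the work. The scene view agrees with this.

```bash
cat >> h.py <<'E'
import json
def down(yawdeg,tip=0):  # tool y heading 90+yaw, tool down; tip lowers tray's -x end
    Y=np.deg2rad(yawdeg); c,s=np.cos(Y),np.sin(Y)
    M=np.array([[-c,-s,0],[-s,c,0],[0,0,-1.]])
    return R.from_matrix(M)*R.from_rotvec([0,-np.deg2rad(tip),0])
def cur():
    s=robot.sense(); return np.array(s["position"]),R.from_rotvec(s["orientation"])
def plan(ts,p=None,r=None):
    """ts: [(xyz,Rotation)] -> one normalised row per call"""
    if p is None: p,r=cur()
    for q,t in ts:
        d=np.round(r.inv().apply(np.array(q,float)-p)/100,3); a=np.round((r.inv()*t).as_rotvec()/np.pi,3)
        print("to",q,"row",d.tolist(),a.tolist(),"BAD" if max(abs(d))>1 or np.linalg.norm(a)*180>43 else "")
        p=p+r.apply(d*100); r=r*R.from_rotvec(a*np.pi)
E
python3 - <<'E'
from h import *
D=down(1)
plan([([330,485,190],D),([385,400,140],D),([426,340,70],D)])
E
```

```text
to [330, 485, 190] row [-0.771, -0.435, 0.413] [0.0, -0.0, -0.154] 
to [385, 400, 140] row [-0.535, -0.859, 0.5] [0.0, 0.0, 0.0] 
to [426, 340, 70] row [-0.399, -0.608, 0.7] [0.0, 0.0, 0.0]
```

>>> {"name": "servo_tool", "arguments": {
  "commands": [
    [-0.771,-0.435,0.413,0,0,-0.154,0],
    [-0.771,-0.435,0.413,0,0,-0.154,0],
    [-0.771,-0.435,0.413,0,0,-0.154,0],
    [-0.771,-0.435,0.413,0,0,-0.154,0],
    [-0.771,-0.435,0.413,0,0,-0.154,0]
  ]
}}

```text
clock: 1.75
position: [330.4, 484.6, 189.9]
orientation: [0.027, -3.141, 0.0]
force: [-1.3, 0.2, -0.1]
grip_width: 85.4
grasp_force: 0.0
```

>>> {"name": "servo_tool", "arguments": {
  "commands": [
    [-0.535,-0.859,0.5,0,0,0,0],
    [-0.535,-0.859,0.5,0,0,0,0],
    [-0.535,-0.859,0.5,0,0,0,0],
    [-0.535,-0.859,0.5,0,0,0,0],
    [-0.535,-0.859,0.5,0,0,0,0]
  ]
}}

```text
clock: 2.25
position: [385.2, 401.0, 140.6]
orientation: [-0.027, 3.141, 0.002]
force: [-0.4, 0.8, 1.0]
grip_width: 85.4
grasp_force: 0.0
```

>>> {"name": "servo_tool", "arguments": {
  "commands": [
    [-0.4,-0.608,0.7,0,0,0,0],
    [-0.4,-0.608,0.7,0,0,0,0],
    [-0.4,-0.608,0.7,0,0,0,0],
    [-0.4,-0.608,0.7,0,0,0,0],
    [-0.4,-0.608,0.7,0,0,0,0]
  ]
}}

```text
clock: 2.75
position: [426.3, 341.8, 71.2]
orientation: [-0.031, 3.139, 0.003]
force: [-0.7, 0.5, 0.1]
grip_width: 85.5
grasp_force: 0.0
```

Run:
```python
from h import *
p,r=cur(); print(p,r.as_matrix().round(3).tolist())
c=shot("wrist"); cv2.imwrite("pics/w1.png",c["img"]); w=cloud(c)
X,Y,Z=w[...,0],w[...,1],w[...,2]
m=(np.hypot(X-426,Y-340)<75)&(Z>24)&(Z<40); q=w[m]; print(m.sum(),cv2.minAreaRect(q[:,:2].astype(np.float32)) if m.sum()>5 else 0)
for l,h in (("tray_center",16),("tray_lip",13)):
    for d in cams.place_of(l,"wrist")[:2]: print(l,d["p"],d["point"],ray(c,d["point"],h))
D=down(1); plan([([426,340,2],D)])
```

```text
[426.31652411 341.81940154  71.23077914] [[-1.0, -0.02, 0.002], [-0.02, 1.0, 0.002], [-0.002, 0.002, -1.0]]
5652 ((423.0980529785156, 338.92559814453125), (104.51847839355469, 62.23731231689453), 1.1904624700546265)
tray_center 0.81 [314.5, 259.1] [423.27434967 338.97685278  16.        ]
tray_lip 0.8 [315.3, 146.0] [369.79733159 338.46219209  13.        ]
to [426, 340, 2] row [0.004, -0.016, 0.693] [0.0, 0.001, 0.001]
```

View pics/w1.png

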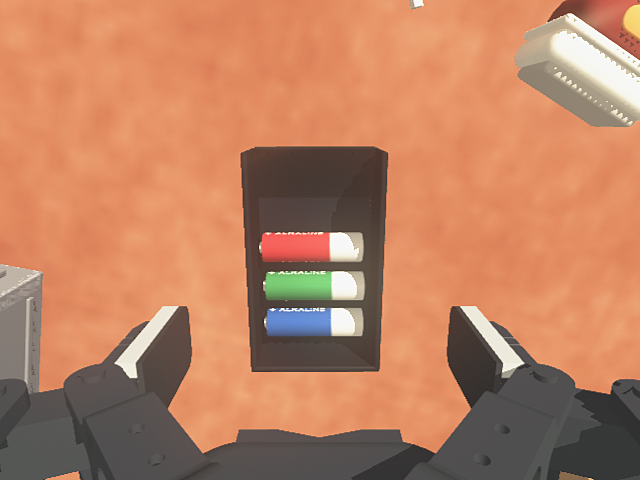

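The wrist view shows the tray centred at about (314,259), between the open fingers. The three batteries sit in it at rows 246, 285 and 321, and the open end is at the top (row 148).

>>> {"name": "servo_tool", "arguments": {
  "commands": [
    [0.028,-0.01,0.4,0,0,0,0],
    [0.028,-0.01,0.6,0,0,0,0],
    [0.028,-0.01,0.68,0,0,0,0],
    [0.028,-0.01,0.68,0,0,0,0],
    [0.028,-0.01,0.68,0,0,0,0]
  ]
}}

```text
clock: 3.4
position: [423.9, 339.6, 2.9]
orientation: [-0.029, 3.14, 0.001]
force: [-0.6, 0.6, -0.5]
grip_width: 85.1
grasp_force: 0.0
```

>>> {"name": "servo_tool", "arguments": {
  "commands": [
    [0,0,0,0,0,0,1],
    [0,0,0,0,0,0,1],
    [0,0,0,0,0,0,1],
    [0,0,0,0,0,0,1],
    [0,0,0,0,0,0,1]
  ],
  "grip_force": 50
}}

```text
clock: 3.9
position: [424.2, 339.4, 3.4]
orientation: [-0.028, 3.139, 0.002]
force: [-0.9, 1.1, 6.0]
grip_width: 61.0
grasp_force: 56.1
```

Run:
```python
from h import *
y=-10.5; ux=np.array([np.cos(np.deg2rad(y)),np.sin(np.deg2rad(y)),0]); B=np.array([491.5,144.5,0])
def tip(th,bx,cz):
    t=np.deg2rad(th); return (B+bx*ux+[0,0,cz]+13*(np.sin(t)*ux-[0,0,np.cos(t)])).round(1), down(y,th)
ts=[([424,339,100],down(1)),([464,271,137],down(-3)),([503,203,137],down(-7)),tip(0,52,150),tip(22,54,143),tip(36,53,135),tip(48,52,128)]
plan(ts,np.array([423.6,339.5,2.5]),down(1))
```

```text
to [424, 339, 100] row [-0.004, -0.005, -0.975] [0.0, 0.0, 0.0] 
to [464, 271, 137] row [-0.388, -0.687, -0.37] [0.0, 0.0, 0.022] 
to [503, 203, 137] row [-0.425, -0.659, 0.0] [0.0, 0.0, 0.022] 
to [542.6 135.  137. ] row [-0.475, -0.627, 0.0] [0.0, 0.0, 0.02] 
to [549.4 133.8 130.9] row [-0.069, 0.0, 0.061] [-0.0, -0.122, -0.0] 
to [551.1 133.4 124.5] row [0.008, -0.001, 0.066] [-0.0, -0.078, -0.0] 
to [552.1 133.3 119.3] row [0.022, 0.001, 0.048] [-0.0, -0.067, -0.0]
```

>>> {"name": "servo_tool", "arguments": {
  "commands": [
    [0,0,-0.1,0,0,0,1],
    [0,0,-0.3,0,0,0,1],
    [0,0,-0.6,0,0,0,1],
    [0,0,-0.85,0,0,0,1],
    [0,0,-0.975,0,0,0,1]
  ]
}}

```text
clock: 4.4
position: [424.2, 339.3, 102.0]
orientation: [-0.028, 3.138, 0.002]
force: [0.2, 0.7, -1.0]
grip_width: 61.2
grasp_force: 55.3
```

>>> {"name": "servo_tool", "arguments": {
  "commands": [
    [-0.05,-0.09,-0.07,0,0,0,1],
    [-0.13,-0.22,-0.14,0,0,0.005,1],
    [-0.21,-0.37,-0.22,0,0,0.01,1],
    [-0.3,-0.53,-0.3,0,0,0.016,1],
    [-0.388,-0.687,-0.37,0,0,0.022,1]
  ]
}}

```text
clock: 4.9
position: [463.7, 268.8, 135.9]
orientation: [-0.084, -3.139, 0.002]
force: [-0.9, 0.2, -1.3]
grip_width: 61.1
grasp_force: 55.3
```

>>> {"name": "servo_tool", "arguments": {
  "commands": [
    [-0.085,-0.132,0,0,0,0.004,1],
    [-0.17,-0.264,0,0,0,0.009,1],
    [-0.255,-0.395,0,0,0,0.013,1],
    [-0.34,-0.527,0,0,0,0.018,1],
    [-0.425,-0.659,0,0,0,0.022,1]
  ]
}}

```text
clock: 5.4
position: [502.9, 201.7, 136.1]
orientation: [-0.19, -3.135, 0.0]
force: [0.4, -0.0, -2.3]
grip_width: 61.1
grasp_force: 55.3
```

>>> {"name": "servo_tool", "arguments": {
  "commands": [
    [-0.13,-0.17,0,0,0,0.005,1],
    [-0.25,-0.33,0,0,0,0.01,1],
    [-0.36,-0.47,0,0,0,0.015,1],
    [-0.43,-0.57,0,0,0,0.018,1],
    [-0.475,-0.627,0,0,0,0.02,1]
  ]
}}

```text
clock: 5.9
position: [542.7, 133.8, 136.4]
orientation: [-0.29, -3.128, -0.0]
force: [-1.0, -0.3, -1.6]
grip_width: 60.9
grasp_force: 55.2
```

Run:
```python
from h import *
p,r=cur(); print(p,r.as_matrix().round(3).tolist(),robot.sense()["grip_width"])
c=shot("wrist"); a=c["img"].copy(); c2=shot("scene"); cv2.imwrite("pics/m2.png",np.vstack([cv2.resize(a,(400,300)),cv2.resize(c2["img"][150:420,80:480],(400,270))]))
w=cloud(c); 
c3=shot("top"); w=cloud(c3); X,Y,Z=w[...,0],w[...,1],w[...,2]
for l,h in (("tray_center",150),("tray_lip",147),("box_mouth",70)):
  for n,k in (("wrist",c),("top",c3)):
    for d in cams.place_of(l,n)[:1]: print(n,l,d["p"],d["point"],ray(k,d["point"],h))
```

```text
[542.70619815 133.79514187 136.41873824] [[-0.983, 0.184, -0.0], [0.184, 0.983, 0.0], [0.0, 0.0, -1.0]] 60.91767170552679
top tray_center 0.77 [312.7, 218.7] [548.06062041 131.82474988 150.        ]
wrist tray_lip 0.77 [321.3, 167.2] [489.72630204 143.65030893 147.        ]
top tray_lip 0.78 [307.1, 254.5] [487.35374283 141.9360444  147.        ]
```

View pics/m2.png

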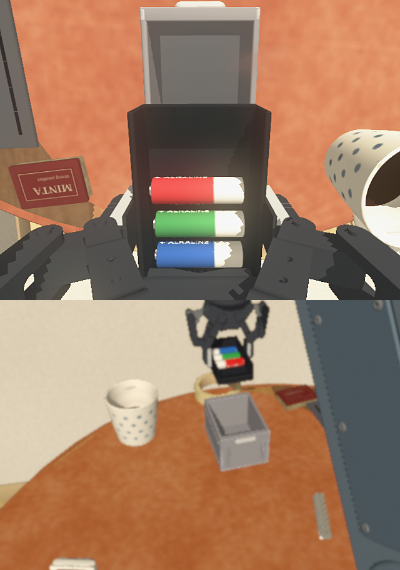

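The wrist view shows the tray in line with the box: both are centred at about column 200, with all three batteries still inside and the lip over the middle of the mouth. I'll tip it now.

>>> {"name": "servo_tool", "arguments": {
  "commands": [
    [-0.014,0,0.012,0,-0.025,0,1],
    [-0.028,0,0.024,0,-0.05,0,1],
    [-0.042,0,0.036,0,-0.075,0,1],
    [-0.056,0,0.048,0,-0.1,0,1],
    [-0.069,0,0.061,0,-0.122,0,1]
  ]
}}

```text
clock: 6.85
position: [548.3, 134.3, 130.7]
orientation: [0.251, 2.746, -0.048]
force: [0.4, -1.5, -1.5]
grip_width: 61.2
grasp_force: 55.1
```

>>> {"name": "servo_tool", "arguments": {
  "commands": [
    [0.002,0,0.014,0,-0.016,0,1],
    [0.004,0,0.027,0,-0.032,0,1],
    [0.006,0,0.04,0,-0.048,0,1],
    [0.008,0,0.053,0,-0.063,0,1],
    [0.008,0,0.066,0,-0.078,0,1]
  ]
}}

```text
clock: 7.35
position: [558.6, 137.1, 140.8]
orientation: [0.24, 2.56, -0.086]
force: [-0.0, 0.5, -1.5]
grip_width: 61.2
grasp_force: 55.3
```

>>> {"name": "servo_tool", "arguments": {
  "commands": [
    [0.004,0,0.01,0,-0.014,0,1],
    [0.01,0,0.02,0,-0.027,0,1],
    [0.014,0,0.03,0,-0.041,0,1],
    [0.018,0,0.04,0,-0.055,0,1],
    [0.022,0,0.048,0,-0.067,0,1]
  ]
}}

```text
clock: 7.85
position: [584.0, 156.8, 189.2]
orientation: [0.241, 2.44, -0.129]
force: [0.9, -0.3, -0.8]
grip_width: 61.2
grasp_force: 55.3
```

>>> {"name": "servo_tool", "arguments": {
  "commands": [
    [0,0,0,0,0,0,1],
    [0,0,0,0,0,0,1],
    [0,0,0,0,0,0,1],
    [0,0,0,0,0,0,1],
    [0,0,0,0,0,0,1]
  ]
}}

```text
clock: 8.35
position: [583.1, 155.9, 187.6]
orientation: [0.242, 2.443, -0.13]
force: [-0.4, -0.6, -0.8]
grip_width: 61.3
grasp_force: 55.3
```

Run:
```python
from h import *
p,r=cur(); print(p,r.as_matrix().round(3).tolist(),robot.sense()["grip_width"])
c=shot("wrist"); c2=shot("scene"); cv2.imwrite("pics/m3.png",np.vstack([cv2.resize(c["img"],(400,300)),cv2.resize(c2["img"][150:420,80:480],(400,270))]))
for n in ("scene","wrist","top"):
  if n=="top": shot(n)
  print(n,[(round(d["p"],2),d["point"]) for d in cams.regions_of("battery_0_center",n)])
```

```text
[583.14625991 155.93439843 187.59284963] [[-0.759, 0.207, 0.618], [0.14, 0.978, -0.155], [-0.636, -0.031, -0.771]] 61.31408781743437
scene []
wrist []
top []
```

View pics/m3.png

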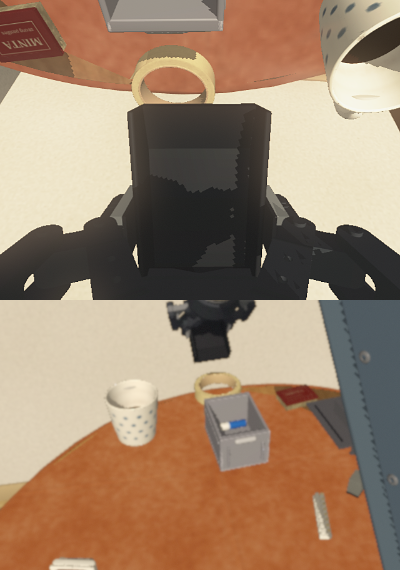

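Run:
```python
from h import *
print(robot.sense()["joint_pos"].round(3))
plan([([553,160,195],down(-8.5,5)),([505,225,175],down(-3)),([450,295,130],down(1)),([424,339,40],down(1)),([424,339,4],down(1))])
```

```text
[ 0.218  0.49   1.972 -1.43   0.292  0.172]
to [553, 160, 195] row [0.19, -0.027, -0.248] [-0.017, 0.192, -0.014] 
to [505, 225, 175] row [0.586, 0.571, 0.151] [-0.001, 0.027, -0.031] 
to [450, 295, 130] row [0.586, 0.671, 0.45] [0.0, 0.0, -0.022] 
to [424, 339, 40] row [0.253, 0.444, 0.899] [0.0, 0.0, 0.0] 
to [424, 339, 4] row [0.0, 0.0, 0.36] [0.0, 0.0, 0.0]
```

Joint 4 ran into its limit, which pushed the tool off course. The tray is empty, though, and a blue battery is visible in the box. I'll swing the tray back and check the box.

>>> {"name": "servo_tool", "arguments": {
  "commands": [
    [0.04,-0.005,-0.05,-0.003,0.04,-0.003,1],
    [0.08,-0.01,-0.1,-0.007,0.08,-0.006,1],
    [0.12,-0.016,-0.15,-0.01,0.12,-0.009,1],
    [0.16,-0.022,-0.2,-0.014,0.16,-0.012,1],
    [0.19,-0.027,-0.248,-0.017,0.192,-0.014,1]
  ]
}}

```text
clock: 9.15
position: [555.4, 154.1, 193.1]
orientation: [0.264, 2.755, -0.135]
force: [0.1, -0.7, -1.9]
grip_width: 60.9
grasp_force: 55.3
```

Run:
```python
from h import *
p,r=cur(); print(p,r.as_matrix().round(2).tolist())
plan([([505,225,175],down(-3)),([450,295,130],down(1)),([424,339,40],down(1)),([424,339,4],down(1))])
```

```text
[555.40264744 154.10498762 193.07419401] [[-0.91, 0.2, 0.35], [0.17, 0.98, -0.13], [-0.37, -0.06, -0.93]]
to [505, 225, 175] row [0.645, 0.603, -0.1] [-0.028, 0.119, -0.044] 
to [450, 295, 130] row [0.584, 0.67, 0.451] [0.0, -0.0, -0.022] 
to [424, 339, 40] row [0.252, 0.444, 0.901] [0.0, -0.0, 0.0] 
to [424, 339, 4] row [-0.0, -0.0, 0.36] [0.0, -0.0, 0.0]
```

>>> {"name": "servo_tool", "arguments": {
  "commands": [
    [0.645,0.603,-0.1,-0.028,0.119,-0.044,1],
    [0.645,0.603,-0.1,-0.028,0.119,-0.044,1],
    [0.645,0.603,-0.1,-0.028,0.119,-0.044,1],
    [0.645,0.603,-0.1,-0.028,0.119,-0.044,1],
    [0.645,0.603,-0.1,-0.028,0.119,-0.044,1]
  ]
}}

```text
clock: 9.65
position: [507.2, 224.1, 174.9]
orientation: [0.084, 3.133, -0.002]
force: [0.4, 0.1, -1.0]
grip_width: 61.2
grasp_force: 55.3
```

Run:
```python
from h import *
p,r=cur(); print(p,r.as_matrix().round(3).tolist())
plan([([450,295,130],down(1)),([424,339,40],down(1)),([424,339,4],down(1))])
c=shot("top"); cv2.imwrite("pics/t4.png",cv2.resize(c["img"][180:320,200:380],(720,560)))
for d in cams.place_of("battery_0_center","top"): print(d["p"],d["point"],ray(c,d["point"],13))
```

```text
[507.21690178 224.07164975 174.93305187] [[-0.999, 0.054, 0.007], [0.054, 0.999, -0.001], [-0.007, -0.001, -1.0]]
to [450, 295, 130] row [0.613, 0.678, 0.444] [-0.0, 0.002, -0.023] 
to [424, 339, 40] row [0.252, 0.446, 0.899] [-0.0, 0.0, 0.0] 
to [424, 339, 4] row [0.001, 0.0, 0.36] [-0.0, 0.0, 0.0] 
0.54 [315.4, 236.0] [531.69765384 126.72243409  13.        ]
```

View pics/t4.png

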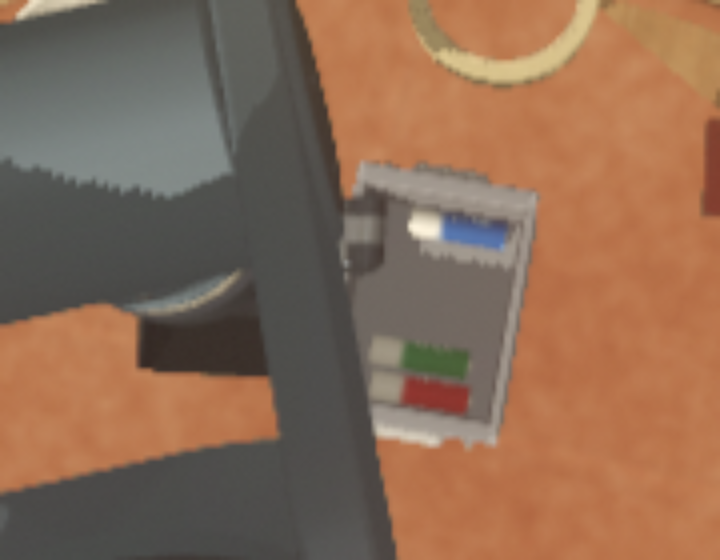

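All three batteries lie flat in the box: blue at (460,230), green at (420,358) and red at (420,392). Next I'll set the tray back where it was.

>>> {"name": "servo_tool", "arguments": {
  "commands": [
    [0.613,0.678,0.444,0,0.002,-0.023,1],
    [0.613,0.678,0.444,0,0.002,-0.023,1],
    [0.613,0.678,0.444,0,0.002,-0.023,1],
    [0.613,0.678,0.444,0,0.002,-0.023,1],
    [0.613,0.678,0.444,0,0.002,-0.023,1]
  ]
}}

```text
clock: 10.25
position: [450.3, 295.4, 131.0]
orientation: [-0.031, 3.14, -0.0]
force: [-0.2, 0.3, -1.3]
grip_width: 61.5
grasp_force: 55.3
```

>>> {"name": "servo_tool", "arguments": {
  "commands": [
    [0.252,0.446,0.899,0,0,0,1],
    [0.252,0.446,0.899,0,0,0,1],
    [0.252,0.446,0.899,0,0,0,1],
    [0.252,0.446,0.899,0,0,0,1],
    [0.252,0.446,0.899,0,0,0,1]
  ]
}}

```text
clock: 10.75
position: [426.0, 339.5, 42.3]
orientation: [-0.03, 3.138, 0.002]
force: [0.2, 0.1, -1.3]
grip_width: 61.0
grasp_force: 55.4
```

>>> {"name": "servo_tool", "arguments": {
  "commands": [
    [0,0,0.1,0,0,0,1],
    [0,0,0.2,0,0,0,1],
    [0,0,0.3,0,0,0,1],
    [0,0,0.34,0,0,0,1],
    [0,0,0.355,0,0,0,1]
  ]
}}

```text
clock: 11.25
position: [423.1, 339.3, 4.3]
orientation: [0.031, -3.14, 0.001]
force: [0.7, -0.2, -1.3]
grip_width: 61.2
grasp_force: 55.5
```

Run:
```python
from h import *
D=down(-9.5)
plan([([424,339,95],down(1)),([428,260,150],down(-4)),([432,165,150],D),([436,70,150],D),([440,-25,150],D),([440.5,-55.5,105],D)],np.array([424,339,4.]),down(1))
```

```text
to [424, 339, 95] row [0.0, 0.0, -0.91] [0.0, 0.0, 0.0] 
to [428, 260, 150] row [-0.026, -0.791, -0.55] [0.0, 0.0, 0.028] 
to [432, 165, 150] row [-0.107, -0.944, 0.0] [0.0, 0.0, 0.03] 
to [436, 70, 150] row [-0.195, -0.931, 0.0] [0.0, 0.0, 0.0] 
to [440, -25, 150] row [-0.196, -0.931, 0.0] [0.0, 0.0, 0.0] 
to [440.5, -55.5, 105] row [-0.055, -0.3, 0.45] [0.0, 0.0, 0.0]
```

>>> {"name": "servo_tool", "arguments": {
  "commands": [
    [0,0,0.01,0,0,0,0],
    [0,0,0.01,0,0,0,0],
    [0,0,0.01,0,0,0,0],
    [0,0,0.01,0,0,0,0],
    [0,0,0.01,0,0,0,0]
  ]
}}

```text
clock: 11.75
position: [423.7, 339.7, 4.3]
orientation: [-0.032, 3.141, 0.0]
force: [0.3, -1.2, -0.4]
grip_width: 85.3
grasp_force: 0.0
```

>>> {"name": "servo_tool", "arguments": {
  "commands": [
    [0,0,-0.05,0,0,0,0],
    [0,0,-0.2,0,0,0,0],
    [0,0,-0.5,0,0,0,0],
    [0,0,-0.9,0,0,0,0],
    [0,0,-0.9,0,0,0,0]
  ]
}}

```text
clock: 12.25
position: [426.6, 341.4, 98.8]
orientation: [-0.032, 3.133, 0.007]
force: [0.8, 0.6, 0.4]
grip_width: 85.3
grasp_force: 0.0
```

>>> {"name": "servo_tool", "arguments": {
  "commands": [
    [-0.026,-0.791,-0.55,0,0,0.028,0],
    [-0.026,-0.791,-0.55,0,0,0.028,0],
    [-0.026,-0.791,-0.55,0,0,0.028,0],
    [-0.026,-0.791,-0.55,0,0,0.028,0],
    [-0.026,-0.791,-0.55,0,0,0.028,0]
  ]
}}

```text
clock: 12.75
position: [427.4, 260.9, 148.6]
orientation: [-0.106, -3.139, 0.0]
force: [-0.5, -0.2, 0.3]
grip_width: 85.3
grasp_force: 0.0
```

>>> {"name": "servo_tool", "arguments": {
  "commands": [
    [-0.107,-0.944,0,0,0,0.03,0],
    [-0.107,-0.944,0,0,0,0.03,0],
    [-0.107,-0.944,0,0,0,0.03,0],
    [-0.107,-0.944,0,0,0,0.03,0],
    [-0.107,-0.944,0,0,0,0.03,0]
  ]
}}

```text
clock: 13.25
position: [431.8, 166.9, 148.6]
orientation: [-0.252, -3.13, -0.0]
force: [0.2, 0.0, 0.3]
grip_width: 85.5
grasp_force: 0.0
```

>>> {"name": "servo_tool", "arguments": {
  "commands": [
    [-0.195,-0.931,0,0,0,0,0],
    [-0.195,-0.931,0,0,0,0,0],
    [-0.195,-0.931,0,0,0,0,0],
    [-0.195,-0.931,0,0,0,0,0],
    [-0.195,-0.931,0,0,0,0,0]
  ]
}}

```text
clock: 13.75
position: [436.0, 72.2, 149.0]
orientation: [-0.251, -3.131, -0.0]
force: [0.3, 0.8, 0.4]
grip_width: 85.0
grasp_force: 0.0
```

>>> {"name": "servo_tool", "arguments": {
  "commands": [
    [-0.196,-0.931,0,0,0,0,0],
    [-0.196,-0.931,0,0,0,0,0],
    [-0.196,-0.931,0,0,0,0,0],
    [-0.196,-0.931,0,0,0,0,0],
    [-0.196,-0.931,0,0,0,0,0]
  ]
}}

```text
clock: 14.25
position: [440.0, -22.6, 148.9]
orientation: [-0.251, -3.13, -0.001]
force: [-0.2, -1.0, -0.2]
grip_width: 85.4
grasp_force: 0.0
```

>>> {"name": "servo_tool", "arguments": {
  "commands": [
    [-0.055,-0.3,0.35,0,0,0,0],
    [-0.055,-0.3,0.35,0,0,0,0],
    [-0.055,-0.3,0.35,0,0,0,0],
    [-0.055,-0.3,0.35,0,0,0,0],
    [-0.055,-0.3,0.35,0,0,0,0]
  ]
}}

```text
clock: 14.75
position: [441.3, -53.9, 114.9]
orientation: [0.252, 3.131, -0.001]
force: [1.0, 0.5, -0.0]
grip_width: 85.5
grasp_force: 0.0
```

Run:
```python
from h import *
p,r=cur(); print(p,r.as_matrix().round(3).tolist())
c=shot("wrist"); w=cloud(c); X,Y,Z=w[...,0],w[...,1],w[...,2]
for n,lo,hi,rad in (("rib",46,62,45),("plate",18,36,82)):
    q=w[(np.hypot(X-441,Y+55)<rad)&(Z>lo)&(Z<hi)]; print(n,len(q),cv2.minAreaRect(q[:,:2].astype(np.float32)),q[:,2].mean())
c2=shot("top"); w=cloud(c2); X,Y,Z=w[...,0],w[...,1],w[...,2]
for n,x,y,rad,lo,hi in (("box",492,145,95,64,78),("tray",424,339,80,25,45)):
    q=w[(np.hypot(X-x,Y-y)<rad)&(Z>lo)&(Z<hi)]; print(n,len(q),cv2.minAreaRect(q[:,:2].astype(np.float32)),q[:,2].mean())
```

```text
[441.31139503 -53.88039257 114.88307666] [[-0.987, 0.16, 0.001], [0.16, 0.987, -0.0], [-0.001, -0.0, -1.0]]
rib 3194 ((437.3205871582031, -56.984375), (13.916544914245605, 59.5187873840332), 81.06108093261719) 54.00939048693369
plate 35056 ((438.0140075683594, -57.020782470703125), (90.29246520996094, 139.41641235351562), 81.35099792480469) 26.520238486616933
box 871 ((491.8743896484375, 144.35089111328125), (85.99349975585938, 127.9913558959961), 79.59646606445312) 69.60186447978676
tray 287 ((425.1473388671875, 339.0660095214844), (103.88787078857422, 62.3043327331543), 0.959959089756012) 30.881918603602625
```

>>> {"name": "servo_tool", "arguments": {
  "commands": [
    [0.025,-0.019,0.4,0,0,-0.004,0],
    [0.025,-0.019,0.7,0,0,-0.004,0],
    [0.025,-0.019,0.86,0,0,-0.004,0],
    [0.025,-0.019,0.86,0,0,-0.004,0],
    [0.025,-0.019,0.86,0,0,-0.004,0]
  ]
}}

```text
clock: 15.35
position: [438.5, -56.3, 28.5]
orientation: [-0.234, -3.133, 0.0]
force: [0.1, -1.0, 1.0]
grip_width: 85.0
grasp_force: 0.0
```

>>> {"name": "servo_tool", "arguments": {
  "commands": [
    [0,0,0,0,0,0,1],
    [0,0,0,0,0,0,1],
    [0,0,0,0,0,0,1],
    [0,0,0,0,0,0,1],
    [0,0,0,0,0,0,1]
  ],
  "grip_force": 60
}}

```text
clock: 15.85
position: [438.5, -56.4, 28.5]
orientation: [0.235, 3.132, -0.001]
force: [-2.1, -2.6, 15.0]
grip_width: 12.9
grasp_force: 61.2
```

>>> {"name": "servo_tool", "arguments": {
  "commands": [
    [0,0,0,0,0,0,1],
    [0,0,0,0,0,0,1],
    [0,0,0,0,0,0,1],
    [0,0,0,0,0,0,1],
    [0,0,0,0,0,0,1]
  ]
}}

```text
clock: 16.35
position: [438.4, -56.6, 28.5]
orientation: [0.235, 3.133, -0.001]
force: [-1.6, -0.9, 7.0]
grip_width: 13.1
grasp_force: 58.9
```

Run:
```python
from h import *
D=down(-10.5)
plan([([438,-56.5,125],down(-8.6)),([480,5,190],D),([505,45,200],D)])
```

```text
to [438, -56.5, 125] row [0.004, -0.001, -0.965] [-0.0, 0.0, 0.0] 
to [480, 5, 190] row [-0.324, 0.671, -0.65] [-0.0, 0.0, 0.011] 
to [505, 45, 200] row [-0.173, 0.439, -0.1] [-0.0, 0.0, -0.0]
```

>>> {"name": "servo_tool", "arguments": {
  "commands": [
    [0,0,-0.1,0,0,0,1],
    [0,0,-0.3,0,0,0,1],
    [0,0,-0.6,0,0,0,1],
    [0,0,-0.9,0,0,0,1],
    [0,0,-0.965,0,0,0,1]
  ]
}}

```text
clock: 16.85
position: [439.7, -56.7, 127.3]
orientation: [0.234, 3.128, -0.003]
force: [1.0, -0.4, -1.4]
grip_width: 13.3
grasp_force: 58.8
```

>>> {"name": "servo_tool", "arguments": {
  "commands": [
    [-0.065,0.134,-0.13,0,0,0.002,1],
    [-0.13,0.27,-0.26,0,0,0.004,1],
    [-0.2,0.4,-0.39,0,0,0.007,1],
    [-0.26,0.54,-0.52,0,0,0.009,1],
    [-0.324,0.671,-0.65,0,0,0.011,1]
  ]
}}

```text
clock: 17.35
position: [479.8, 6.0, 189.4]
orientation: [-0.289, -3.126, -0.0]
force: [0.2, -0.9, -1.5]
grip_width: 12.9
grasp_force: 58.8
```

>>> {"name": "servo_tool", "arguments": {
  "commands": [
    [-0.06,0.15,-0.03,0,0,0,1],
    [-0.12,0.3,-0.07,0,0,0,1],
    [-0.16,0.4,-0.09,0,0,0,1],
    [-0.173,0.439,-0.1,0,0,0,1],
    [-0.173,0.439,-0.1,0,0,0,1]
  ]
}}

```text
clock: 17.85
position: [505.1, 45.4, 199.1]
orientation: [-0.288, -3.127, 0.0]
force: [-0.5, -0.2, -0.7]
grip_width: 12.7
grasp_force: 58.8
```

>>> {"name": "servo_tool", "arguments": {
  "commands": [
    [0,0,0,0,0,0,1],
    [0,0,0,0,0,0,1],
    [0,0,0,0,0,0,1],
    [0,0,0,0,0,0,1],
    [0,0,0,0,0,0,1]
  ]
}}

```text
clock: 18.35
position: [505.4, 45.0, 199.5]
orientation: [-0.29, -3.128, 0.0]
force: [-0.8, 0.4, -1.1]
grip_width: 13.2
grasp_force: 58.8
```

Run:
```python
from h import *
p,r=cur(); print(p,r.as_matrix().round(3).tolist(),robot.sense()["grip_width"])
c=shot("wrist"); cv2.imwrite("pics/w5.png",c["img"]); w=cloud(c); np.save("w5.npy",w); X,Y,Z=w[...,0],w[...,1],w[...,2]
for n,x,y,rad,lo,hi in (("box",490,144,95,66,74),("plate",p[0],p[1],90,p[2]-8,p[2]+6),("rib",p[0],p[1],45,p[2]+15,p[2]+32)):
    q=w[(np.hypot(X-x,Y-y)<rad)&(Z>lo)&(Z<hi)]; print(n,len(q),cv2.minAreaRect(q[:,:2].astype(np.float32)) if len(q)>3 else 0,q[:,2].mean())
for d in cams.place_of("box_mouth","wrist"): print(d["p"],d["point"],ray(c,d["point"],70))
for d in cams.place_of("cover_grip","wrist"): print(d["p"],d["point"],ray(c,d["point"],p[2]+16))
```

```text
[505.3509324   44.96409663 199.5412109 ] [[-0.983, 0.184, -0.0], [0.184, 0.983, -0.0], [0.0, -0.0, -1.0]] 13.157428070856676
box 5987 ((488.3692626953125, 144.04249572753906), (86.4092025756836, 127.0889892578125), 80.56204986572266) 69.94019750715424
plate 51705 ((497.65399169921875, 45.473018646240234), (90.78855895996094, 124.160888671875), 79.386962890625) 197.5464096830646
rib 9990 ((503.9346008300781, 46.50518798828125), (58.53789138793945, 37.40972900390625), 11.31665325164795) 224.57895930251726
0.85 [471.8, 178.0] [490.62088951 145.32110961  70.        ]
0.79 [317.0, 334.5] [504.84195458  43.58283166 215.5412109 ]
```

View pics/w5.png

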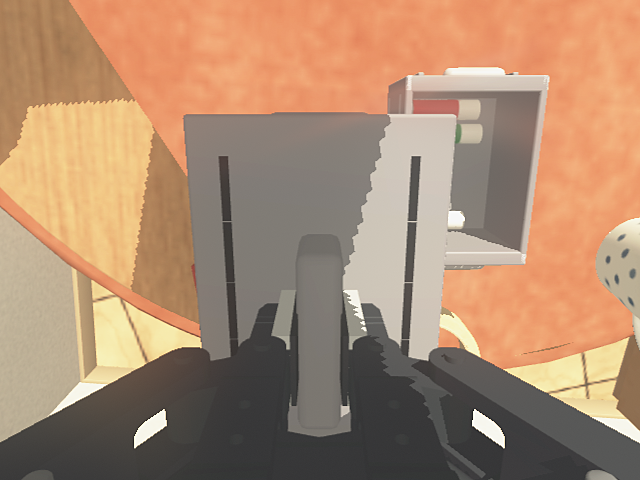

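The wrist view shows the box at right (rim corners about (407,78), (549,77), (525,263)) and the held plate at (185–455, 115–360), almost parallel to it. I'll measure both sets of edges in this one picture.

Run:
```python
from h import *
w=np.load("w5.npy"); y=np.deg2rad(-10.3); ux=np.array([np.cos(y),np.sin(y)]); vx=np.array([-np.sin(y),np.cos(y)])
U=w[...,:2]@ux; V=w[...,:2]@vx; Z=w[...,2]; X,Y=w[...,0],w[...,1]
def edge(m,a,b,lo,hi,side,n=12):  # extreme of a in bins of b
    P=[]
    for k in np.linspace(lo,hi,n+1)[:-1]:
        s=m&(b>=k)&(b<k+(hi-lo)/n)
        if s.sum()>4: P.append((k+(hi-lo)/n/2,np.nanpercentile(a[s],98 if side>0 else 2)))
    P=np.array(P); f=np.polyfit(P[:,0],P[:,1],1); res=P[:,1]-np.polyval(f,P[:,0])
    k=abs(res)<2; f=np.polyfit(P[k,0],P[k,1],1); mid=(lo+hi)/2
    return round(np.polyval(f,mid),1),round(np.rad2deg(np.arctan(f[0])),2),k.sum()
bm=(np.hypot(X-488.5,Y-144)<95)&(Z>67.5)&(Z<73); bu,bv=np.array([488.5,144])@ux,np.array([488.5,144])@vx
print("box nominal",bu,bv)
print("-x",edge(bm,U,V,bv-15,bv+38,-1),"+x",edge(bm,U,V,bv+5,bv+38,1),"+y",edge(bm,V,U,bu-55,bu+50,1),"-y",edge(bm&(V<bv-30),V,U,bu-58,bu-45,-1,4))
cu,cv_=np.array([505,45])@ux,np.array([505,45])@vx
cm=(np.hypot(X-505,Y-45)<100)&(Z>193)&(Z<201)
print("cover nominal",cu,cv_,"z",np.nanmedian(Z[cm]))
print("-x",edge(cm,U,V,cv_-40,cv_+40,-1),"+y",edge(cm,V,U,cu-65,cu+15,1),"-y",edge(cm,V,U,cu-65,cu+15,-1))
```

```text
box nominal 454.88032205378073 229.02432754676678
-x (np.float64(395.3), np.float64(2.17), np.int64(12)) +x (np.float64(514.2), np.float64(-2.76), np.int64(12)) +y (np.float64(270.8), np.float64(0.18), np.int64(12)) -y (np.float64(185.5), np.float64(-0.9), np.int64(4))
cover nominal 488.8158444762028 134.56994534076594 z 197.5214878234044
-x (np.float64(420.5), np.float64(0.33), np.int64(12)) +y (np.float64(177.0), np.float64(0.6), np.int64(12)) -y (np.float64(90.7), np.float64(-1.21), np.int64(12))
```

Run:
```python
from h import *
D=down(-10.2)
plan([([493,95,170],D),([488.3,143.6,120],D),([488.3,143.6,100],D)],np.array([505,45,200.]),down(-10.5))
```

```text
to [493, 95, 170] row [0.209, 0.47, 0.3] [0.0, 0.0, -0.002] 
to [488.3, 143.6, 120] row [0.132, 0.47, 0.5] [0.0, 0.0, 0.0] 
to [488.3, 143.6, 100] row [-0.0, -0.0, 0.2] [0.0, 0.0, 0.0]
```

>>> {"name": "servo_tool", "arguments": {
  "commands": [
    [0.04,0.09,0.06,0,0,0,1],
    [0.08,0.19,0.12,0,0,-0.001,1],
    [0.12,0.28,0.18,0,0,-0.002,1],
    [0.17,0.38,0.24,0,0,-0.002,1],
    [0.209,0.47,0.3,0,0,-0.002,1]
  ]
}}

```text
clock: 19.0
position: [492.7, 96.5, 168.8]
orientation: [-0.278, -3.128, 0.0]
force: [0.1, -0.2, -0.6]
grip_width: 12.7
grasp_force: 58.8
```

>>> {"name": "servo_tool", "arguments": {
  "commands": [
    [0.03,0.13,0.12,0,0,0,1],
    [0.07,0.26,0.26,0,0,0,1],
    [0.1,0.37,0.38,0,0,0,1],
    [0.132,0.47,0.5,0,0,0,1],
    [0.132,0.47,0.5,0,0,0,1]
  ]
}}

```text
clock: 19.5
position: [487.2, 145.1, 117.6]
orientation: [-0.276, -3.125, 0.001]
force: [-1.1, 0.1, -1.2]
grip_width: 12.6
grasp_force: 58.7
```

>>> {"name": "servo_tool", "arguments": {
  "commands": [
    [0,0,0.04,0,0,0,1],
    [0,0,0.08,0,0,0,1],
    [0,0,0.12,0,0,0,1],
    [0,0,0.16,0,0,0,1],
    [0,0,0.2,0,0,0,1]
  ]
}}

```text
clock: 20.0
position: [489.0, 143.5, 99.4]
orientation: [0.28, 3.129, -0.0]
force: [0.3, 0.1, -1.2]
grip_width: 12.6
grasp_force: 58.8
```

Run:
```python
from h import *
p,r=cur(); print(p,r.as_rotvec(),robot.sense()["force"])
c=shot("wrist"); c2=shot("scene"); cv2.imwrite("pics/m6.png",np.hstack([cv2.resize(c["img"],(400,300)),cv2.resize(c2["img"][220:340,260:420],(400,300))]))
```

```text
[489.02585348 143.45247021  99.44420971] [ 2.80154691e-01  3.12889752e+00 -1.59934764e-04] [ 0.31145075  0.14555332 -1.21402998]
```

View pics/m6.png

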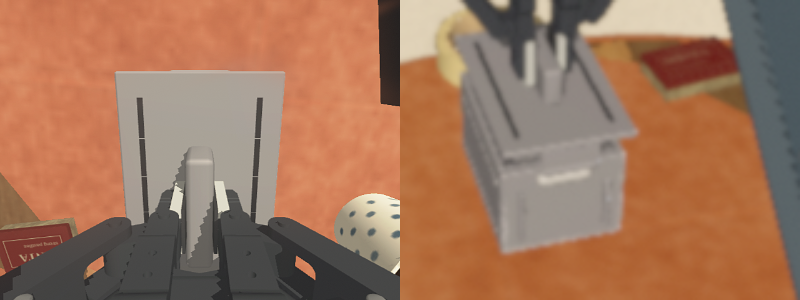

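The scene view (right half) shows the cover squarely above the box, with its legs at the end walls. I'll lower it while watching the force.

>>> {"name": "servo_tool", "arguments": {
  "commands": [
    [0,0,0.015,0,0,0,1],
    [0,0,0.03,0,0,0,1],
    [0,0,0.045,0,0,0,1],
    [0,0,0.06,0,0,0,1],
    [0,0,0.06,0,0,0,1]
  ],
  "grip_force": 80
}}

```text
clock: 20.6
position: [488.7, 143.8, 93.4]
orientation: [-0.279, -3.128, 0.0]
force: [-0.1, 0.1, -1.7]
grip_width: 12.5
grasp_force: 82.2
```

>>> {"name": "servo_tool", "arguments": {
  "commands": [
    [0,0,0.005,0,0,0,1],
    [0,0,0.01,0,0,0,1],
    [0,0,0.015,0,0,0,1],
    [0,0,0.02,0,0,0,1],
    [0,0,0.025,0,0,0,1]
  ]
}}

```text
clock: 21.1
position: [489.4, 143.8, 92.1]
orientation: [0.279, 3.128, -0.0]
force: [-1.5, -0.5, 10.5]
grip_width: 12.4
grasp_force: 84.2
```

>>> {"name": "servo_tool", "arguments": {
  "commands": [
    [0,0,0.004,0,0,0,1],
    [0,0,0.008,0,0,0,1],
    [0,0,0.012,0,0,0,1],
    [0,0,0.016,0,0,0,1],
    [0,0,0.02,0,0,0,1]
  ]
}}

```text
clock: 21.6
position: [489.7, 143.9, 90.8]
orientation: [0.279, 3.127, 0.0]
force: [-1.2, -0.5, 11.6]
grip_width: 12.1
grasp_force: 84.6
```

>>> {"name": "servo_tool", "arguments": {
  "commands": [
    [0,0,0.006,0,0,0,1],
    [0,0,0.012,0,0,0,1],
    [0,0,0.018,0,0,0,1],
    [0,0,0.024,0,0,0,1],
    [0,0,0.03,0,0,0,1]
  ]
}}

```text
clock: 22.1
position: [489.4, 143.9, 87.0]
orientation: [0.279, 3.128, 0.0]
force: [-0.6, 0.1, 5.5]
grip_width: 12.7
grasp_force: 83.6
```

>>> {"name": "servo_tool", "arguments": {
  "commands": [
    [0,0,0.006,0,0,0,1],
    [0,0,0.012,0,0,0,1],
    [0,0,0.018,0,0,0,1],
    [0,0,0.024,0,0,0,1],
    [0,0,0.03,0,0,0,1]
  ]
}}

```text
clock: 22.6
position: [488.8, 143.8, 82.5]
orientation: [-0.279, -3.129, 0.0]
force: [1.2, 0.6, -3.5]
grip_width: 12.7
grasp_force: 82.4
```

>>> {"name": "servo_tool", "arguments": {
  "commands": [
    [0,0,0.01,0,0,0,1],
    [0,0,0.02,0,0,0,1],
    [0,0,0.03,0,0,0,1],
    [0,0,0.04,0,0,0,1],
    [0,0,0.05,0,0,0,1]
  ]
}}

```text
clock: 23.1
position: [488.2, 143.8, 78.0]
orientation: [-0.279, -3.128, 0.001]
force: [0.3, -0.1, -1.1]
grip_width: 12.6
grasp_force: 82.6
```

>>> {"name": "servo_tool", "arguments": {
  "commands": [
    [0,0,0.002,0,0,0,1],
    [0,0,0.005,0,0,0,1],
    [0,0,0.008,0,0,0,1],
    [0,0,0.01,0,0,0,1],
    [0,0,0.01,0,0,0,1]
  ]
}}

```text
clock: 23.6
position: [488.2, 143.9, 77.7]
orientation: [-0.279, -3.128, 0.001]
force: [-1.9, 0.6, 5.3]
grip_width: 12.0
grasp_force: 83.7
```

>>> {"name": "servo_tool", "arguments": {
  "commands": [
    [0,0,0.003,0,0,0,1],
    [0,0,0.005,0,0,0,1],
    [0,0,0.005,0,0,0,1],
    [0,0,0.005,0,0,0,1],
    [0,0,0.005,0,0,0,1]
  ]
}}

```text
clock: 24.1
position: [488.3, 143.8, 77.7]
orientation: [-0.279, -3.128, 0.0]
force: [-1.9, 1.0, 9.7]
grip_width: 12.2
grasp_force: 84.2
```

Run:
```python
from h import *
for n in("wrist","scene","top"):
    c=shot(n); w=cloud(c); X,Y,Z=w[...,0],w[...,1],w[...,2]
    ms=(np.hypot(X-488.5,Y-144)<62)&(Z>60)&(Z<84); q=w[ms]
    if len(q)>50: 
        A=np.c_[q[:,:2]-[488.5,144],np.ones(len(q))]; f=np.linalg.lstsq(A,q[:,2],rcond=None)[0]; print(n,len(q),"plate z med",np.median(q[:,2]).round(1),"slopes",f.round(3))
    if n!="wrist":
        t=w[(np.hypot(X-424,Y-339)<75)&(Z>25)&(Z<45)]; print(" tray rim",len(t),t.mean(0).round(1) if len(t) else 0)
    if n=="scene": cv2.imwrite("pics/m7.png",cv2.resize(c["img"][190:400,160:480],(800,525)))
s=robot.sense(); print(s["force"],s["clock"])
```

```text
wrist 40040 plate z med 75.6 slopes [ 0.    -0.    75.615]
scene 1551 plate z med 73.6 slopes [-5.0000e-03 -9.0000e-03  7.3607e+01]
 tray rim 390 [435.7 340.4  29.2]
top 317 plate z med 75.1 slopes [-6.0000e-03  3.0000e-03  7.4915e+01]
 tray rim 288 [432.3 340.6  31. ]
[-3.39301821  0.20033206  9.7201443 ] 24.25
```

View pics/m7.png

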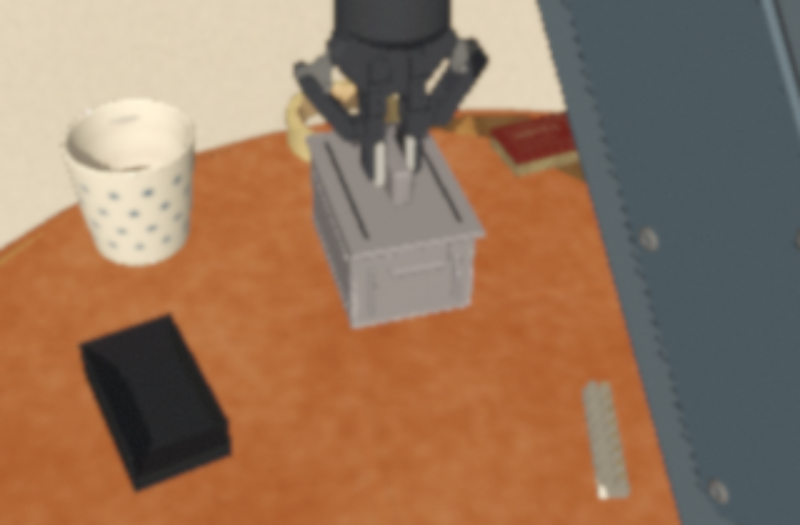

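The picture shows the cover seated flat on the box, the tray upright on the table at lower left, and the mug, tape and tin where they were. The plate's top measures about 75 mm, which is the home height, with about 10 N on it. Handing in.

```bash
python3 -c "
from cell import robot; print(robot.job_done())"
```

```text
the job is handed in; nothing more can be done
None
```

I handed the job in at about 24 s: the three batteries are in the box, the tray stands upright on the table, and the cover is snapped home with the hand still pressing at about 10 N; the hand-in gave no verdict.

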